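Release the hooked pawl and draw back the toothed bar of a film-reel rack

TASK

Make room in the film-reel rack: the toothed bar behind the upright boxes has been tugged back hard, so its hooked teeth hold the pawl down. Ease the bar in towards the boxes until the pawl comes free, tip the pawl by its ball lever right over onto its rest, then draw the bar out as far as it will go, gently up against its stop, and leave it there with the pawl still over. Do not force the lever or squeeze the boxes; leave the boxes standing and the other things on the desk where they are.

Things in the scene. Friction and masses are not known exactly. Their poses are not given: they have to be found in the camera images.
- rack: Grey steel rack screwed to the desk. Origin on the desk under the guide block; +y along the bar to the boxes, x across, z up. All x, y, z below are in this frame, in mm. Guide block x -22..22, y -46..32, z to 46; foot flanges to x +-51, 6 high. Two pivot lugs (x +-9..14, y -46..-14, z to 81), pawl between them. Box tray: floor 4 thick, x +-79, y 32..262, rails 40 high.
- bar (a joint): Steel bar along y through the guide block, 14 wide, z 34..48, hooked teeth on top to z 56, pitch 24, from y -57 to 99 at joint 0. Joint in m: 0 = tooth tugged tight on the pawl; positive = drawn out (to -y); negative = eased in (to +y). Slides stiffly (about 4 N), stays where left. A set collar clamped on it stops it against the guide block, anywhere from 0.045 to 0.066: found by feel.
- toe_site (a point): Toe of the pawl, its front lower edge; y 18, z 48.5 when down. The hooked tooth overlaps the toe by 3 mm: until the bar is eased in about 5 mm from joint 0 the pawl cannot lift and its lever feels solid. Easing further, until the boxes stop the plate, does no harm: the pawl just rides up the next tooth's slope.
- plate_site (a point): Centre of the face, y 115 at joint bar 0, of the dark pressure plate on the bar's inner end, 110 wide, 6 thick, z 9..94, moves with the bar. Eased in, it meets the boxes, and they close up against the end plate: a hard stop, felt between 5.5 and 8 mm of easing from joint 0, different every time.
- tab_site (a point): Centre of the pull tab on the bar's outer end, z 85, y -160 at joint bar 0; moves with the bar. The tab is a dark upright steel plate, 60 wide (x), 8 thick (y), z 26..100. Push its outer face to ease the bar in, its inner face to draw the bar out. On the inner side a boss (22 wide, z to 51) reaches 12 further in.
- pawl (a joint): Hook-nosed steel pawl, 12 wide, on a pin along x at y -24, z 66, toe towards the boxes, down in the teeth. Joint in rad: 0 = down, 1.13 = tipped right over on its rest. The lever's ball weight keeps it down below about 0.45 rad and over beyond 0.6; when free it needs under 1 N at the ball.
- ball_site (a point): Centre of the steel ball, 22 in diameter, on the pawl's thumb lever: a steel stem 8 thick, standing up 62 from the pin to the ball's centre. Pawl down: it leans 25 degrees from upright towards the boxes, ball at y 2, z 122. Pushing the ball to -y (towards the pull tab) lifts the pawl. Right over: it leans 40 degrees the other way, ball at y -64, z 113.
- end_plate: Upright grey bookend, 140 wide, 105 high, 4 thick, at the far end of the tray, screwed down; origin at the middle of the lower edge of the face towards the boxes, y 214 to 216.
- box1: Film-reel box 1 of 4 counted from the pressure plate, card, plain brown, 136 x 23 x 136 mm, 0.15 to 0.3 kg, loose, standing on edge in the tray, broad side to the plate; origin at the middle of its underside. To be left standing.
- box2: Film-reel box 2 of 4 counted from the pressure plate, card, plain yellow, 136 x 23 x 136 mm, 0.15 to 0.3 kg, loose, standing on edge in the tray, broad side to the plate; origin at the middle of its underside. To be left standing.
- box3: Film-reel box 3 of 4 counted from the pressure plate, card, plain brown, 136 x 23 x 136 mm, 0.15 to 0.3 kg, loose, standing on edge in the tray, broad side to the plate; origin at the middle of its underside. To be left standing.
- box4: Film-reel box 4 of 4 counted from the pressure plate, card, plain yellow, 136 x 23 x 136 mm, 0.15 to 0.3 kg, loose, standing on edge in the tray, broad side to the plate; origin at the middle of its underside. To be left standing.
- reel: Grey film reel lying on the desk, 127 mm in diameter, 14 thick, loose; origin under its centre. To be left alone.
- blower: Black rubber dust blower standing upright, 60 mm in diameter, 105 high, loose; origin under its centre. To be left alone.
- film_can: Small round aluminium film can lying flat, 70 mm in diameter, 20 high, loose; origin under its centre. To be left alone.
There are look-alikes about, which are no part of the job. What is shaped like the box2 but green is not meant. What is shaped like the box4 but green is not meant.

How it is judged:
On the way, in this order (a step that is already met when the one before it is completed fails the run):
1. the pawl is tipped over onto its rest (beyond 1.0 rad) while the bar is still in (drawn out less than 5 mm) (value of joint pawl above 1 rad and value of joint bar below 0.005 m), for 0.2 s.
2. the bar is drawn out (beyond 43 mm) until its set collar bears on the guide block (over 1 N), the pawl still over (value of joint bar above 0.043 m and contact force between bar and rack above 1 N and value of joint pawl above 1 rad), for 0.05 s.
At the end, for the whole second after the job is handed in: The bar is left drawn out (joint bar above 0.043 m), the pawl lies over on its rest (joint pawl above 1.0 rad), both still, and all four boxes stand upright (within 0.15 rad) (value of joint bar above 0.043 m and value of joint pawl above 1 rad and velocity of joint bar between -0.02 and 0.02 m/s and velocity of joint pawl between -0.02 and 0.02 rad/s and angle between each of box1, box2, box3, box4's own z axis and vertical below 0.15 rad); the robot touches nothing.
It fails at once if the bar is yanked against its stop with more than 50 N (contact force between bar and rack above 50 N).
It fails at once if the pawl lever is forced: the robot presses it with more than 25 N (contact force between any of the fingers, the arm and pawl above 25 N).
It fails at once if the boxes are squeezed with more than 35 N (70 N on the box next to the plate, counting both its sides) (contact force between box1 and anything else above 70 N).
It fails at once if a box falls over or is shifted by more than 20 mm (angle between any of box1, box2, box3, box4's own z axis and vertical above 0.2 rad or distance of any of box1, box2, box3, box4 from where it was at the start of the episode above 0.02 m).
It fails at once if the reel, the blower or the film can is moved by more than 20 mm (distance of any of reel, blower, film_can from where it was at the start of the episode above 0.02 m).
It also fails if it takes over 48 s, if anything falls off the work surface, if the arm or the gripper's body presses on something with over 40 N, if the wrist force passes 120 N, or if a joint passes its speed limit or range.

ROBOT

A 6-joint arm with a two-finger parallel gripper is mounted at the origin on the work surface. World frame = base frame: x ahead of the robot, y to its left, z up, the work surface at z = 0. Lengths are in m, angles in rad, forces in N, time in s.
With the tool pointing down it reaches from about 0.35 to 0.775 m from the base axis. Payload 5.5 kg.
Tool frame: the origin (TCP) lies on the front face of the gripper's body, between the roots of the fingers; the fingertips stand 73 mm ahead of it and the grasp point (between the pads) lies 54 mm ahead of it (tip_extent is the distance from the TCP to the fingertips, in m); z points along the fingers, y is the direction in which the jaws open and shut (so a half turn about z gives the same grasp; the last joint's range is limited). The gripper opens to 85 mm and grips with 20 to 120 N. Pads are 22 mm wide; open, the fingers measure 114 mm over their backs; the gripper's body (76 mm by 85 mm) begins 54 mm behind the grasp point. The pads swing forward as they close: fully open they stand 13 mm farther back than shut.
Start: joints at [-1.407, 0.313, 0.046, 1.304, 0, 1.431], TCP at [0.172, -0.549, 0.304] pointing down, gripper open.
Joint ranges: [-2.76, 2.76], [-0.86, 1.69], [-1.03, 1.26], [-2.2, 2.34], [-1.47, 1.5], [-3.14, 3.14]. Speed limits (rad/s): [2.57, 2.57, 3.14, 3.14, 3.14, 3.14].

INTERFACE

Orientations are given as a 3x3 rotation matrix whose columns are the frame's x, y, z axes.
In Python, from rig import sense, get_image, camera_params, sign_off, tip_extent gives the robot as it stands.
- The arm moves only by the tool jog_arm, never from a script. Its argument "plan" is a list of rows, each a list of 7 numbers: the shift along the tool's x, y, z in units of 20 mm (1.0 is 20 mm), then the turn, a rotation vector about the tool's x, y, z in units of 5 degrees (1.0 is 5 degrees), then the closure, from 0 (fully open) to 1 (shut). In form: [[x, y, z, rx, ry, rz, grip], ...]. A call has 1 to 20 rows; each row shifts and turns the commanded pose from where the row before left it, along the tool's axes as they then stand; what a row does not reach is not made up. A row lasts 1/12 s, in which the tool goes at most 41.7 mm and 7.16 degrees, less where a joint would pass 70% of its speed; a pose out of reach is approached as far as the arm can. A call with a number of a shift or a turn outside -1 to 1 is refused whole. A call with a gripper value outside its range is refused whole. The fingers move at their own pace and stop on an object; "newtons" is the grip in N (left out, the last holds). Time passes only in rows, so rows that do not move let the fingers close. It gives the time, the measured TCP pose, the force and the opening at its end, in the units of the state.
- sense(): the state, without advancing time (a new reading comes with each control period).
- get_image(name): name is "side" or "top" or "wrist"; returns the picture (384x512x3 uint8, red, green, blue); there is no depth.
- camera_params(name): a dict with "fx", "fy", "cx", "cy" (pixels), "rvec" (rotation vector, rad) and "tvec" (3), from world to camera coordinates, as OpenCV has them. Camera axes: x right, y down, z forward; pixel columns grow to the right and rows downward; lengths in m; the calibration is good to about 2 mm. A picture is of the moment at which its call begins: read the wrist's pose just before it. camera_params takes no time and is no camera call; for the wrist camera it gives the pose at the moment of the call.
- sign_off(): hands the job in, once; it reports no verdict.
The state is a dict: "time_s": time; "joint_pos": joint angles; "qd": joint speeds; "joint_efforts": joint torques, N m; "ee_pos": TCP position; "tool_rot": TCP orientation; "force": force on the tool from outside, world axes, zero at the start; "wrist_torque": the same for the moment, N m; "gripper_width": finger opening in m.
Only numpy, scipy, OpenCV 4.12 (cv2) and the standard library are available. Lean on these libraries where they do the work, as an engineer would, in place of code of your own. Each camera call takes 0.05 s, during which the arm holds its last target.

## Working session

There is one attempt and no reset: what is moved stays moved. The work goes in short steps, Python scripts to look and compute and a tool call to move; the robot and the scene stay as the last step left them, time stands still between calls to the robot, and variables do not carry over. Pictures are saved under pics/ and viewed, and the job is handed in when it is done.

Besides the shell and the picture viewer there is one more tool, called after "Emit:" by a JSON object that holds its "op" and its "data". jog_arm: Moves the arm, as the interface text tells. Shifts and turns lie within -1 to 1; 1 stands for 20 mm of shift or 5 degrees of turn. Its arguments: {"type":"object","properties":{"plan":{"type":"array"},"newtons":{"type":"number"}},"required":["plan"]}

```bash
mkdir -p pics; ls; python3 - <<'E'
from rig import *
import cv2
s=sense(); print(s)
for n in ["side","top","wrist"]:
    im=get_image(n); cv2.imwrite(f"pics/{n}0.png",im[:,:,::-1]); print(n,camera_params(n))
print(tip_extent)
E
```

```text
pics
{'time_s': 0.0, 'joint_pos': array([-1.40659907e+00,  3.14000547e-01,  4.49656077e-02,  1.30357338e+00,
        3.14923961e-06,  1.43120914e+00]), 'qd': array([-0.00026531,  0.00035339,  0.00050515,  0.00131325,  0.00030693,
        0.0001389 ]), 'joint_efforts': array([ 1.01685188e-06, -4.80632722e+01,  2.98527753e+01,  1.97077473e-02,
       -1.25760089e-04,  4.28493891e-06]), 'ee_pos': array([ 0.17193829, -0.54829774,  0.30300318]), 'tool_rot': array([[ 9.54211311e-01,  2.99133229e-01, -2.93082079e-04],
       [ 2.99133263e-01, -9.54209669e-01,  1.78813503e-03],
       [ 2.55228850e-04, -1.79392927e-03, -9.99998358e-01]]), 'force': array([ 1.24458079, -0.6860868 , -0.08305629]), 'wrist_torque': array([ 0.07177502, -0.06352254, -0.00254194]), 'gripper_width': 0.08556792425234143}
side {'fx': 430.307383904145, 'fy': 430.307383904145, 'cx': 259.4416910069491, 'cy': 192.40641871020196, 'rvec': array([ 0.60205109, -2.94791461,  0.55184124]), 'tvec': array([0.55449919, 0.15987366, 0.80360668])}
top {'fx': 457.7436954704145, 'fy': 457.7436954704145, 'cx': 250.8731675262597, 'cy': 184.65065318763166, 'rvec': array([ 2.17822698, -2.17218791,  0.13725398]), 'tvec': array([0.08757804, 0.55598197, 1.07154435])}
wrist {'fx': 342.8058298865605, 'fy': 342.8058298865605, 'cx': 259.623498683974, 'cy': 195.1763724095598, 'rvec': array([-2.32961978,  1.71063546,  0.26218589]), 'tvec': array([-0.57347194, -0.03745205,  0.38025863])}
0.0726
```

View pics/side0.png

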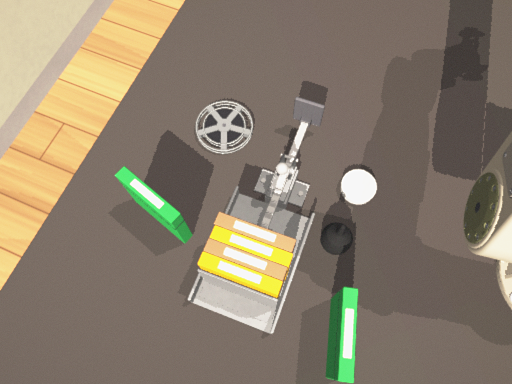

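View pics/top0.png

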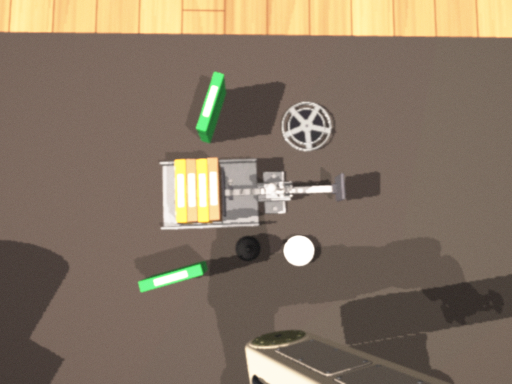

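View pics/wrist0.png

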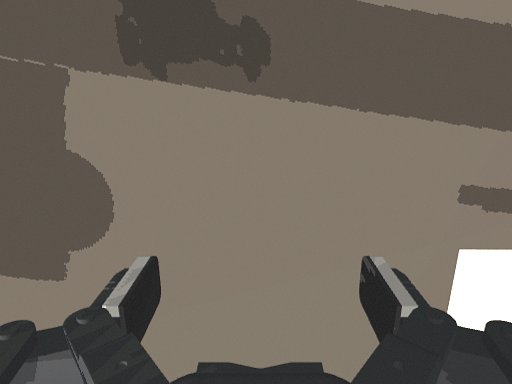

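The boxes in the tray (top image, about x 175–220, y 158–222) run brown, yellow, brown, yellow from the plate. The two green boxes are at (210,107) and (171,277) and aren't part of the job. I'll enlarge the rack next.

```bash
cat > h.py <<'E'
import numpy as np, cv2
from rig import *
def cam(n):
    p=camera_params(n); R=cv2.Rodrigues(np.array(p["rvec"]))[0]; t=np.array(p["tvec"])
    K=np.array([[p["fx"],0,p["cx"]],[0,p["fy"],p["cy"]],[0,0,1]]); return K,R,t
def ray(n,u,v):
    K,R,t=cam(n); d=R.T@np.linalg.solve(K,[u,v,1]); return -R.T@t,d
def onz(n,u,v,z):
    o,d=ray(n,u,v); return o+d*(z-o[2])/d[2]
def tri(a,b):
    o1,d1=ray(*a);o2,d2=ray(*b); A=np.c_[d1,-d2]; s=np.linalg.lstsq(A,o2-o1,rcond=None)[0]
    p,q=o1+d1*s[0],o2+d2*s[1]; return (p+q)/2,np.linalg.norm(p-q)
def proj(n,P):
    K,R,t=cam(n); q=K@(R@np.array(P)+t); return q[:2]/q[2]
E
python3 - <<'E'
import cv2
a=cv2.imread('pics/top0.png')[140:245,150:360]; cv2.imwrite('pics/topc.png',cv2.resize(a,None,fx=3.8,fy=3.8,interpolation=cv2.INTER_CUBIC))
a=cv2.imread('pics/side0.png')[75:225,235:345]; cv2.imwrite('pics/sidec.png',cv2.resize(a,None,fx=4,fy=4,interpolation=cv2.INTER_CUBIC))
E
```

```text
(no output)
```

View pics/topc.png

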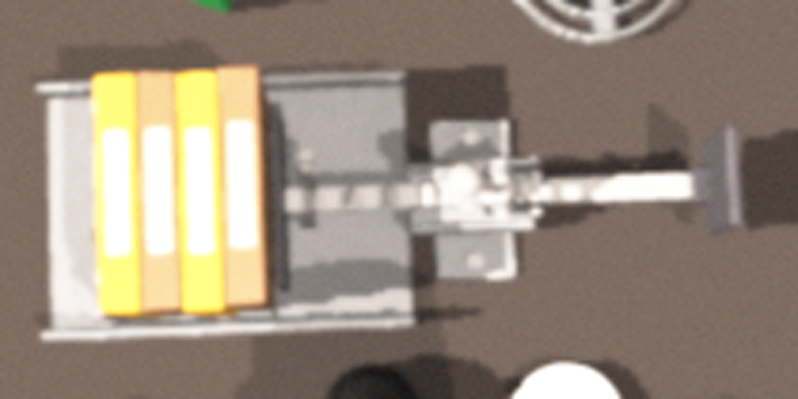

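View pics/sidec.png

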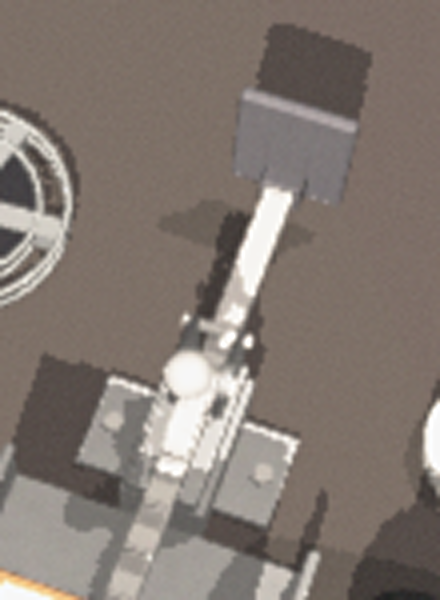

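```bash
python3 - <<'E'
from h import *
np.set_printoptions(precision=4,suppress=True)
for c in [(160,162.9),(256.6,159.7),(161.3,228.2),(258.7,224.7)]: print('rail',onz('top',*c,.04))
print('floor corner-ish flange', [onz('top',*c,.006) for c in [(150+512/3.8,140+120/3.8),(150+516/3.8,140+277/3.8)]])
print('ball',tri(('top',271.8,188.4),('side',282,168.3)))
print('ball z122',onz('top',271.8,188.4,.122),onz('side',282,168.3,.122))
for c in [(342.9,172.9),(345.5,200)]: print('tabtop',onz('top',*c,.1))
for c in [(296.7,98),(324.2,107)]: print('tabside',onz('side',*c,.1))
print('blower/can',onz('top',248,248,.1),onz('top',299,250,.02),onz('top',307,126,.014))
E
```

```text
rail [0.6059 0.306  0.04  ]
rail [0.6147 0.0757 0.04  ]
rail [0.4509 0.2994 0.04  ]
rail [0.4596 0.0707 0.04  ]
floor corner-ish flange [array([0.5909, 0.0052, 0.006 ]), array([0.4892, 0.0033, 0.006 ])]
ball (array([0.5386, 0.0449, 0.1224]), np.float64(0.002110340758841498))
ball z122 [0.5376 0.0448 0.122 ] [0.5397 0.0448 0.122 ]
tabtop [ 0.5756 -0.1178  0.1   ]
tabtop [ 0.5142 -0.1224  0.1   ]
tabside [ 0.5727 -0.1146  0.1   ]
tabside [ 0.5167 -0.1162  0.1   ]
blower/can [0.407  0.0966 0.1   ] [ 0.3999 -0.0265  0.02  ] [ 0.704 -0.05   0.014]
```

```bash
cat >> h.py <<'E'
O=np.array([0.5383,0.042,0]); YA=np.radians(2.2)
RX=np.array([np.cos(YA),np.sin(YA),0]); RY=np.array([-np.sin(YA),np.cos(YA),0])
def rack(p): d=np.array(p)-O; return np.array([d@RX,d@RY,d[2]])*1e3
def state():
    s=sense(); T=s["tool_rot"]; f=s["force"]
    print("t",round(s["time_s"],2),"rack tcp",rack(s["ee_pos"]).round(1),"tip z",(s["ee_pos"][2]*1e3-72.6).round(1),"F rack",np.array([f@RX,f@RY,f[2]]).round(1),"w",round(s["gripper_width"],4))
    G=np.c_[RY,RX,[0,0,-1]]; print("turn(tool,units5deg)",(np.degrees(cv2.Rodrigues(T.T@G)[0].ravel())/5).round(2))
E
python3 - <<'E'
from h import *
s=sense(); K,R,t=cam('wrist'); print(s["tool_rot"].T@(-R.T@t-s["ee_pos"])); state()
E
```

```text
[ 0.07640511 -0.00014445 -0.06932056]
t 0.15 rack tcp [-388.7 -575.9  303.2] tip z 230.6 F rack [-0.6 -0.4  0.3] w 0.0853
turn(tool,units5deg) [-1.000e-02 -1.000e-02 -1.496e+01]
```

Emit:
{"op": "jog_arm", "data": {"plan": [[0, 0, 0, 0, 0, -1, 1], [0, 0, 0, 0, 0, -1, 1], [0, 0, 0, 0, 0, -1, 1], [0, 0, 0, 0, 0, -1, 1], [0, 0, 0, 0, 0, -1, 1], [0, 0, 0, 0, 0, -1, 1], [0, 0, 0, 0, 0, -1, 1], [0, 0, 0, 0, 0, -1, 1], [0, 0, 0, 0, 0, -1, 1], [0, 0, 0, 0, 0, -1, 1], [0, 0, 0, 0, 0, -1, 1], [0, 0, 0, 0, 0, -1, 1], [0, 0, 0, 0, 0, -1, 1], [0, 0, 0, 0, 0, -1, 1], [0, 0, 0, 0, 0, -0.9, 1], [0, 0, 0, 0, 0, 0, 1]], "newtons": 40}}

```text
time_s: 1.48
ee_pos: [0.172, -0.5485, 0.3036]
tool_rot: [[-0.035, 0.999, -0.0], [0.999, 0.035, 0.001], [0.001, -0.0, -1.0]]
force: [0.7, -0.3, 0.1]
gripper_width: 0.0
```

```bash
python3 -c "
from h import *
state()"
```

```text
t 1.48 rack tcp [-388.7 -576.   303.6] tip z 231.0 F rack [ 0.7 -0.3  0.1] w 0.0
turn(tool,units5deg) [-0.   -0.01 -0.04]
```

Emit:
{"op": "jog_arm", "data": {"plan": [[0.94, 0.97, 0, 0, 0, 0, 1], [0.94, 0.97, 0, 0, 0, 0, 1], [0.94, 0.97, 0, 0, 0, 0, 1], [0.94, 0.97, 0, 0, 0, 0, 1], [0.94, 0.97, 0, 0, 0, 0, 1], [0.94, 0.97, 0, 0, 0, 0, 1], [0.94, 0.97, 0, 0, 0, 0, 1], [0.94, 0.97, 0, 0, 0, 0, 1], [0.94, 0.97, 0, 0, 0, 0, 1], [0.94, 0.97, 0, 0, 0, 0, 1], [0.94, 0.97, 0, 0, 0, 0, 1], [0.94, 0.97, 0, 0, 0, 0, 1], [0.94, 0.97, 0, 0, 0, 0, 1], [0.94, 0.97, 0, 0, 0, 0, 1], [0.94, 0.97, 0, 0, 0, 0, 1], [0.94, 0.97, 0, 0, 0, 0, 1], [0.94, 0.97, 0, 0, 0, 0, 1], [0.94, 0.97, 0, 0, 0, 0, 1], [0.94, 0.97, 0, 0, 0, 0, 1], [0.94, 0.97, 0, 0, 0, 0, 1]]}}

```text
time_s: 3.15
ee_pos: [0.548, -0.1588, 0.3037]
tool_rot: [[-0.031, 1.0, -0.0], [1.0, 0.031, 0.0], [0.0, -0.0, -1.0]]
force: [0.5, -0.3, -0.2]
gripper_width: 0.0002
```

Emit:
{"op": "jog_arm", "data": {"plan": [[0, 0, 0.85, 0, 0, 0, 1], [0, 0, 0.85, 0, 0, 0, 1], [0, 0, 0.85, 0, 0, 0, 1], [0, 0, 0.85, 0, 0, 0, 1], [0, 0, 0.85, 0, 0, 0, 1], [0, 0, 0.85, 0, 0, 0, 1], [0, 0, 0.85, 0, 0, 0, 1], [0, 0, 0.85, 0, 0, 0, 1], [0, 0, 0.85, 0, 0, 0, 1], [0, 0, 0.85, 0, 0, 0, 1], [0, 0, 0, 0, 0, 0, 1], [0, 0, 0, 0, 0, 0, 1], [0, 0, 0, 0, 0, 0, 1]]}}

```text
time_s: 4.23
ee_pos: [0.5476, -0.1602, 0.1346]
tool_rot: [[-0.032, 0.999, 0.001], [0.999, 0.032, -0.0], [-0.0, 0.001, -1.0]]
force: [0.1, 0.2, 0.7]
gripper_width: -0.0001
```

```bash
python3 -c "
from h import *
state()
for n in ['side','top']: cv2.imwrite(f'pics/{n}1.png',cv2.resize(get_image(n)[60:260,150:400,::-1],None,fx=3,fy=3))"
```

```text
t 4.23 rack tcp [   1.6 -202.4  134.6] tip z 62.0 F rack [0.1 0.2 0.7] w -0.0001
turn(tool,units5deg) [ 0.01  0.   -0.07]
```

View pics/side1.png

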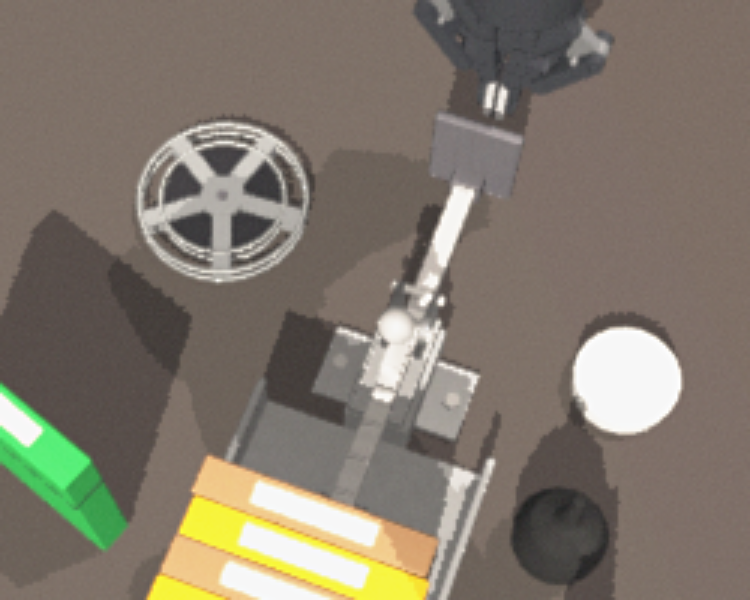

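The closed fingers, at (495,97) in the enlarged crop, stand just outside the tab and centred on it. I'll approach slowly and feel for contact.

Emit:
{"op": "jog_arm", "data": {"plan": [[0.3, 0, 0, 0, 0, 0, 1], [0.3, 0, 0, 0, 0, 0, 1], [0.2, 0, 0, 0, 0, 0, 1], [0.1, 0, 0, 0, 0, 0, 1], [0.1, 0, 0, 0, 0, 0, 1], [0.05, 0, 0, 0, 0, 0, 1], [0.05, 0, 0, 0, 0, 0, 1], [0, 0, 0, 0, 0, 0, 1]]}}

```text
time_s: 5.0
ee_pos: [0.5465, -0.1379, 0.1339]
tool_rot: [[-0.033, 0.999, -0.0], [0.999, 0.033, -0.0], [-0.0, -0.0, -1.0]]
force: [-0.1, -1.1, 0.4]
gripper_width: 0.0
```

```bash
python3 -c "
from h import *
state()"
```

```text
t 5.0 rack tcp [   1.3 -180.1  133.9] tip z 61.3 F rack [-0.1 -1.1  0.4] w 0.0
turn(tool,units5deg) [-0.    0.   -0.06]
```

Emit:
{"op": "jog_arm", "data": {"plan": [[0.05, 0, 0, 0, 0, 0, 1], [0.05, 0, 0, 0, 0, 0, 1], [0.05, 0, 0, 0, 0, 0, 1]]}}

```text
time_s: 5.25
ee_pos: [0.5464, -0.1351, 0.1338]
tool_rot: [[-0.033, 0.999, -0.0], [0.999, 0.033, -0.0], [-0.0, -0.0, -1.0]]
force: [0.2, 0.2, 0.9]
gripper_width: 0.0001
```

Emit:
{"op": "jog_arm", "data": {"plan": [[0.05, 0, 0, 0, 0, 0, 1], [0.05, 0, 0, 0, 0, 0, 1]]}}

```text
time_s: 5.42
ee_pos: [0.5464, -0.133, 0.1339]
tool_rot: [[-0.033, 0.999, -0.0], [0.999, 0.033, -0.0], [-0.0, -0.0, -1.0]]
force: [-0.1, -0.6, 0.6]
gripper_width: 0.0002
```

Emit:
{"op": "jog_arm", "data": {"plan": [[0.05, 0, 0, 0, 0, 0, 1], [0.05, 0, 0, 0, 0, 0, 1]]}}

```text
time_s: 5.58
ee_pos: [0.5464, -0.1318, 0.1339]
tool_rot: [[-0.033, 0.999, -0.0], [0.999, 0.033, -0.002], [-0.002, -0.0, -1.0]]
force: [-0.3, -4.3, -1.7]
gripper_width: -0.0001
```

Emit:
{"op": "jog_arm", "data": {"plan": [[0.05, 0, 0, 0, 0, 0, 1], [0.05, 0, 0, 0, 0, 0, 1]]}}

```text
time_s: 5.75
ee_pos: [0.5463, -0.1295, 0.1339]
tool_rot: [[-0.033, 0.999, -0.0], [0.999, 0.033, -0.001], [-0.001, -0.0, -1.0]]
force: [-0.6, -3.6, -0.8]
gripper_width: 0.0003
```

Emit:
{"op": "jog_arm", "data": {"plan": [[0.05, 0, 0, 0, 0, 0, 1], [0.05, 0, 0, 0, 0, 0, 1]]}}

```text
time_s: 5.92
ee_pos: [0.5462, -0.1276, 0.1339]
tool_rot: [[-0.033, 0.999, -0.0], [0.999, 0.033, -0.002], [-0.002, -0.0, -1.0]]
force: [-1.6, -7.0, -1.5]
gripper_width: 0.0001
```

Emit:
{"op": "jog_arm", "data": {"plan": [[0.05, 0, 0, 0, 0, 0, 1]]}}

```text
time_s: 6.0
ee_pos: [0.5462, -0.1272, 0.1339]
tool_rot: [[-0.032, 0.999, -0.0], [0.999, 0.032, -0.003], [-0.003, -0.0, -1.0]]
force: [-1.8, -10.0, -1.8]
gripper_width: -0.0001
```

Emit:
{"op": "jog_arm", "data": {"plan": [[0.03, 0, 0, 0, 0, 0, 1], [0, 0, 0, 0, 0, 0, 1]]}}

```text
time_s: 6.17
ee_pos: [0.5461, -0.1267, 0.1339]
tool_rot: [[-0.032, 0.999, -0.0], [0.999, 0.032, -0.003], [-0.003, -0.0, -1.0]]
force: [-0.3, -8.2, -1.7]
gripper_width: -0.0002
```

Emit:
{"op": "jog_arm", "data": {"plan": [[0.03, 0, 0, 0, 0, 0, 1], [0, 0, 0, 0, 0, 0, 1]]}}

```text
time_s: 6.33
ee_pos: [0.5462, -0.1263, 0.134]
tool_rot: [[-0.032, 0.999, -0.0], [0.999, 0.032, -0.004], [-0.004, -0.0, -1.0]]
force: [-1.3, -9.5, -1.5]
gripper_width: -0.0002
```

Emit:
{"op": "jog_arm", "data": {"plan": [[0.03, 0, 0, 0, 0, 0, 1], [0, 0, 0, 0, 0, 0, 1]]}}

```text
time_s: 6.5
ee_pos: [0.5461, -0.126, 0.134]
tool_rot: [[-0.032, 0.999, -0.0], [0.999, 0.032, -0.004], [-0.004, -0.0, -1.0]]
force: [-0.9, -10.7, -0.8]
gripper_width: -0.0003
```

Emit:
{"op": "jog_arm", "data": {"plan": [[0.03, 0, 0, 0, 0, 0, 1], [0, 0, 0, 0, 0, 0, 1]]}}

```text
time_s: 6.67
ee_pos: [0.5461, -0.1258, 0.134]
tool_rot: [[-0.032, 1.0, -0.0], [0.999, 0.032, -0.005], [-0.005, -0.0, -1.0]]
force: [-1.5, -11.3, -2.4]
gripper_width: -0.0001
```

Emit:
{"op": "jog_arm", "data": {"plan": [[0.03, 0, 0, 0, 0, 0, 1], [0, 0, 0, 0, 0, 0, 1]]}}

```text
time_s: 6.83
ee_pos: [0.5461, -0.1257, 0.134]
tool_rot: [[-0.031, 1.0, -0.0], [0.999, 0.031, -0.006], [-0.006, -0.001, -1.0]]
force: [-1.0, -13.6, -1.6]
gripper_width: -0.0
```

Emit:
{"op": "jog_arm", "data": {"plan": [[0.05, 0, 0, 0, 0, 0, 1], [0, 0, 0, 0, 0, 0, 1]]}}

```text
time_s: 7.0
ee_pos: [0.5462, -0.1256, 0.134]
tool_rot: [[-0.03, 1.0, -0.0], [1.0, 0.03, -0.008], [-0.008, -0.001, -1.0]]
force: [-2.9, -18.3, -4.0]
gripper_width: 0.0003
```

Emit:
{"op": "jog_arm", "data": {"plan": [[0.05, 0, 0, 0, 0, 0, 1], [0, 0, 0, 0, 0, 0, 1]]}}

```text
time_s: 7.17
ee_pos: [0.5461, -0.1255, 0.134]
tool_rot: [[-0.03, 1.0, -0.001], [1.0, 0.03, -0.01], [-0.01, -0.001, -1.0]]
force: [-2.7, -21.0, -3.8]
gripper_width: -0.0
```

Emit:
{"op": "jog_arm", "data": {"plan": [[-0.5, 0, 0, 0, 0, 0, 1], [-0.5, 0, 0, 0, 0, 0, 1], [-0.5, 0, 0, 0, 0, 0, 1], [0, 0, 0, 0, 0, 0, 1]]}}

```text
time_s: 7.5
ee_pos: [0.5474, -0.1523, 0.134]
tool_rot: [[-0.032, 0.999, 0.001], [0.999, 0.032, 0.0], [0.0, 0.001, -1.0]]
force: [0.3, 0.1, -0.6]
gripper_width: 0.0001
```

```bash
python3 -c "
from h import *
state()
for n in ['side','top']: cv2.imwrite(f'pics/{n}2.png',cv2.resize(get_image(n)[60:260,150:400,::-1],None,fx=3,fy=3))"
```

```text
t 7.5 rack tcp [   1.6 -194.6  134. ] tip z 61.4 F rack [ 0.4  0.1 -0.6] w 0.0001
turn(tool,units5deg) [ 0.01 -0.   -0.07]
```

View pics/side2.png

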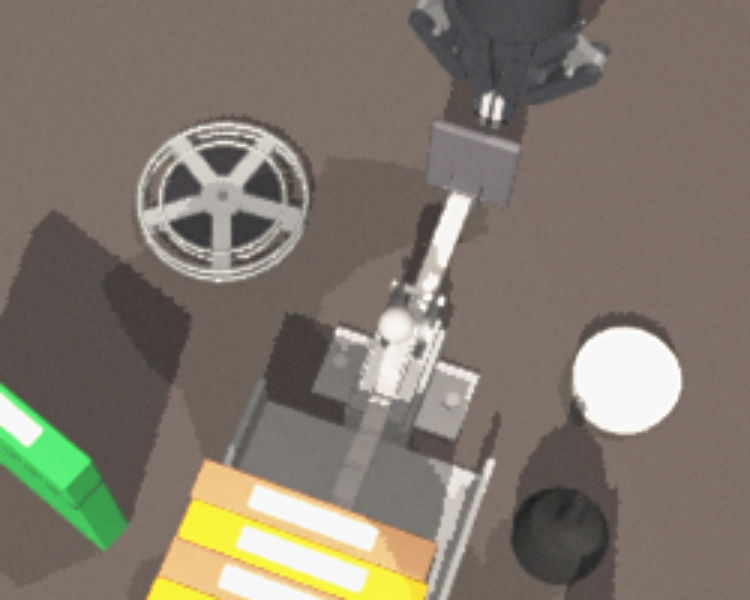

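The tab edge has moved in about 9 px in the crop, roughly 6 mm, and the hard stop was felt. The pawl should be free. Next: lift up, cross over and come down behind the ball.

Emit:
{"op": "jog_arm", "data": {"plan": [[0, 0, -0.9, 0, 0, 0, 1], [0, 0, -0.9, 0, 0, 0, 1], [0, 0, -0.9, 0, 0, 0, 1], [0, 0, -0.9, 0, 0, 0, 1], [0, 0, -0.9, 0, 0, 0, 1], [0, 0, -0.9, 0, 0, 0, 1], [0, 0, -0.9, 0, 0, 0, 1], [0.95, 0, 0, 0, 0, 0, 1], [0.95, 0, 0, 0, 0, 0, 1], [0.95, 0, 0, 0, 0, 0, 1], [0.95, 0, 0, 0, 0, 0, 1], [0.95, 0, 0, 0, 0, 0, 1], [0.95, 0, 0, 0, 0, 0, 1], [0.95, 0, 0, 0, 0, 0, 1], [0.95, 0, 0, 0, 0, 0, 1], [0.95, 0, 0, 0, 0, 0, 1], [0.95, 0, 0, 0, 0, 0, 1], [0.95, 0, 0, 0, 0, 0, 1], [0.95, 0, 0, 0, 0, 0, 1], [0, 0, 0, 0, 0, 0, 1]]}}

```text
time_s: 9.27
ee_pos: [0.5386, 0.0803, 0.2599]
tool_rot: [[-0.037, 0.999, -0.001], [0.999, 0.037, 0.002], [0.002, -0.001, -1.0]]
force: [-0.4, -1.2, 0.5]
gripper_width: -0.0
```

```bash
python3 -c "
from h import *
state()"
```

```text
t 9.27 rack tcp [  1.8  38.2 259.9] tip z 187.3 F rack [-0.5 -1.2  0.5] w -0.0
turn(tool,units5deg) [-0.01 -0.02 -0.01]
```

Emit:
{"op": "jog_arm", "data": {"plan": [[0, -0.07, 0.8, 0, 0, 0, 1], [0, 0, 0.8, 0, 0, 0, 1], [0, 0, 0.8, 0, 0, 0, 1], [0, 0, 0.8, 0, 0, 0, 1], [0, 0, 0.75, 0, 0, 0, 1], [0, 0, 0, 0, 0, 0, 1], [0, 0, 0, 0, 0, 0, 1]]}}

```text
time_s: 9.85
ee_pos: [0.5372, 0.0768, 0.1803]
tool_rot: [[-0.033, 0.999, -0.002], [0.999, 0.033, 0.0], [0.0, -0.002, -1.0]]
force: [0.7, -0.1, 0.4]
gripper_width: 0.0001
```

```bash
python3 -c "
from h import *
state()
for n in ['side','top']: cv2.imwrite(f'pics/{n}3.png',cv2.resize(get_image(n)[60:260,150:400,::-1],None,fx=3,fy=3))"
```

```text
t 9.85 rack tcp [  0.3  34.8 180.3] tip z 107.7 F rack [ 0.7 -0.1  0.4] w 0.0001
turn(tool,units5deg) [-0.03 -0.   -0.06]
```

View pics/side3.png

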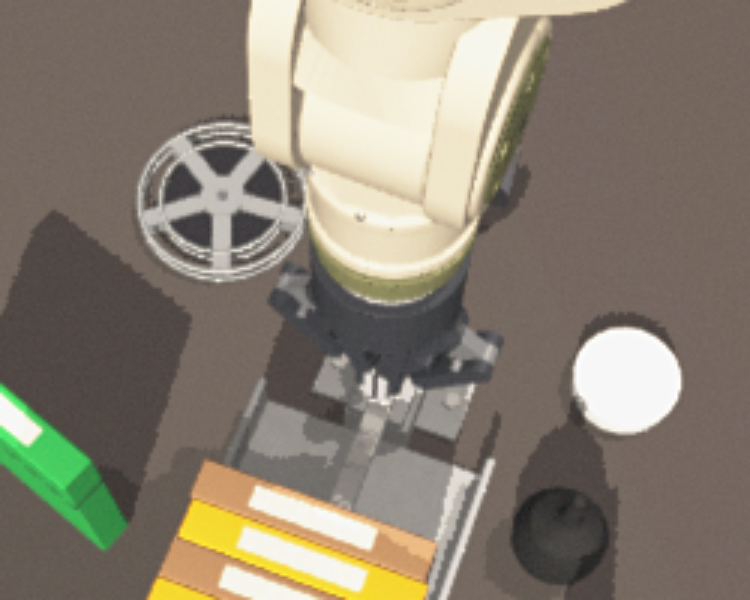

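The fingers are behind the ball with nothing touching. I'll push gently to -y and watch the force.

Emit:
{"op": "jog_arm", "data": {"plan": [[-0.15, 0, 0, 0, 0, 0, 1], [-0.15, 0, 0, 0, 0, 0, 1], [-0.1, 0, 0, 0, 0, 0, 1], [-0.1, 0, 0, 0, 0, 0, 1], [-0.1, 0, 0, 0, 0, 0, 1], [-0.1, 0, 0, 0, 0, 0, 1]]}}

```text
time_s: 10.45
ee_pos: [0.5386, 0.0627, 0.1811]
tool_rot: [[-0.033, 0.999, 0.001], [0.999, 0.033, 0.0], [0.0, 0.001, -1.0]]
force: [-1.3, 0.7, 0.4]
gripper_width: 0.0
```

Emit:
{"op": "jog_arm", "data": {"plan": [[-0.1, 0, 0, 0, 0, 0, 1], [-0.1, 0, 0, 0, 0, 0, 1]]}}

```text
time_s: 10.62
ee_pos: [0.5386, 0.0586, 0.1809]
tool_rot: [[-0.033, 0.999, 0.0], [0.999, 0.033, -0.0], [-0.0, 0.0, -1.0]]
force: [-0.5, 0.2, 0.9]
gripper_width: 0.0
```

Emit:
{"op": "jog_arm", "data": {"plan": [[-0.1, 0, 0, 0, 0, 0, 1], [-0.1, 0, 0, 0, 0, 0, 1]]}}

```text
time_s: 10.78
ee_pos: [0.5387, 0.0546, 0.1808]
tool_rot: [[-0.033, 0.999, -0.0], [0.999, 0.033, -0.0], [-0.0, -0.0, -1.0]]
force: [0.3, 0.2, 1.1]
gripper_width: 0.0002
```

Emit:
{"op": "jog_arm", "data": {"plan": [[-0.1, 0, 0, 0, 0, 0, 1], [-0.1, 0, 0, 0, 0, 0, 1]]}}

```text
time_s: 10.95
ee_pos: [0.5388, 0.0506, 0.1808]
tool_rot: [[-0.033, 0.999, -0.0], [0.999, 0.033, -0.0], [-0.0, -0.0, -1.0]]
force: [-0.7, 0.5, 0.1]
gripper_width: -0.0003
```

Emit:
{"op": "jog_arm", "data": {"plan": [[-0.1, 0, 0, 0, 0, 0, 1], [-0.1, 0, 0, 0, 0, 0, 1], [-0.1, 0, 0, 0, 0, 0, 1], [-0.1, 0, 0, 0, 0, 0, 1], [-0.1, 0, 0, 0, 0, 0, 1], [-0.1, 0, 0, 0, 0, 0, 1], [-0.1, 0, 0, 0, 0, 0, 1]]}}

```text
time_s: 11.53
ee_pos: [0.5393, 0.0366, 0.1808]
tool_rot: [[-0.033, 0.999, -0.0], [0.999, 0.033, -0.0], [-0.0, -0.0, -1.0]]
force: [-0.0, 0.8, 0.5]
gripper_width: 0.0002
```

Emit:
{"op": "jog_arm", "data": {"plan": [[-0.1, 0, 0, 0, 0, 0, 1], [-0.1, 0, 0, 0, 0, 0, 1], [-0.1, 0, 0, 0, 0, 0, 1], [-0.1, 0, 0, 0, 0, 0, 1], [-0.1, 0, 0, 0, 0, 0, 1], [-0.1, 0, 0, 0, 0, 0, 1], [-0.1, 0, 0, 0, 0, 0, 1], [-0.1, 0, 0, 0, 0, 0, 1], [-0.1, 0, 0, 0, 0, 0, 1]]}}

```text
time_s: 12.28
ee_pos: [0.54, 0.0186, 0.1809]
tool_rot: [[-0.033, 0.999, 0.0], [0.999, 0.033, -0.0], [-0.0, 0.0, -1.0]]
force: [0.2, 0.1, 0.3]
gripper_width: -0.0001
```

```bash
python3 -c "
from h import *
state()
for n in ['side','top']: cv2.imwrite(f'pics/{n}4.png',cv2.resize(get_image(n)[60:260,150:400,::-1],None,fx=3,fy=3))"
```

```text
t 12.28 rack tcp [  0.8 -23.4 180.9] tip z 108.3 F rack [0.2 0.  0.3] w -0.0001
turn(tool,units5deg) [ 0.    0.   -0.06]
```

View pics/top4.png

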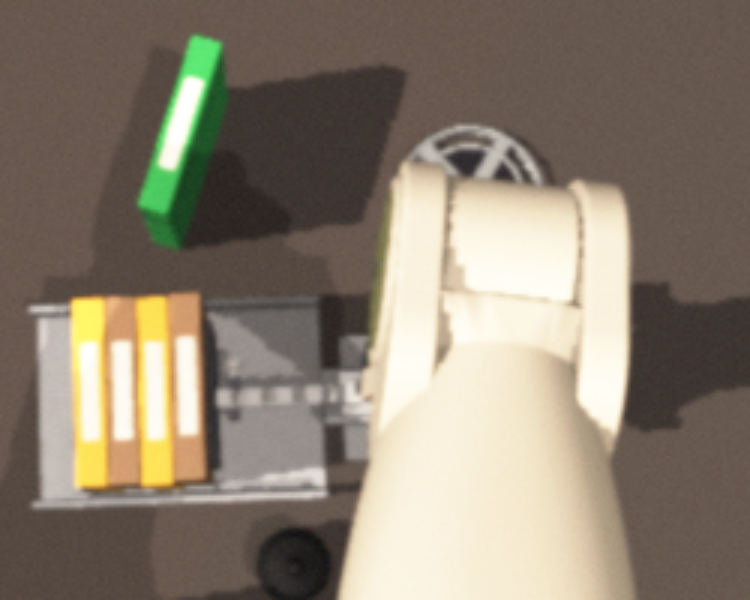

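Emit:
{"op": "jog_arm", "data": {"plan": [[0.3, 0, 0, 0, 0, 0, 1], [0, 0, -0.8, 0, 0, 0, 1], [0, 0, -0.9, 0, 0, 0, 1], [0, 0, -0.9, 0, 0, 0, 1], [0, 0, -0.9, 0, 0, 0, 1], [-0.9, 0, 0, 0, 0, 0, 1], [-0.9, 0, 0, 0, 0, 0, 1], [-0.9, 0, 0, 0, 0, 0, 1], [-0.9, 0, 0, 0, 0, 0, 1], [-0.9, 0, 0, 0, 0, 0, 1], [-0.5, 0, 0, 0, 0, 0, 1], [0, 0, 0, 0, 0, 0, 1], [0, 0, 0, 0, 0, 0, 1]]}}

```text
time_s: 13.47
ee_pos: [0.543, -0.0749, 0.2508]
tool_rot: [[-0.032, 0.999, -0.0], [0.999, 0.032, 0.001], [0.001, -0.0, -1.0]]
force: [-1.0, -0.2, -0.6]
gripper_width: -0.0003
```

```bash
python3 -c "
from h import *
state()
for n in ['side','wrist']: cv2.imwrite(f'pics/{n}5.png',get_image(n)[:,:,::-1])"
```

```text
t 13.47 rack tcp [ 2.000e-01 -1.170e+02  2.508e+02] tip z 178.2 F rack [-1.  -0.1 -0.6] w -0.0003
turn(tool,units5deg) [-0.   -0.01 -0.07]
```

View pics/wrist5.png

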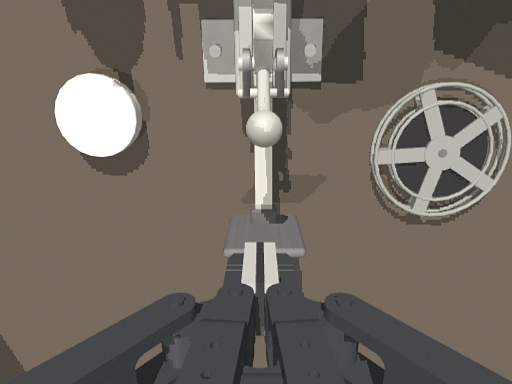

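View pics/side5.png

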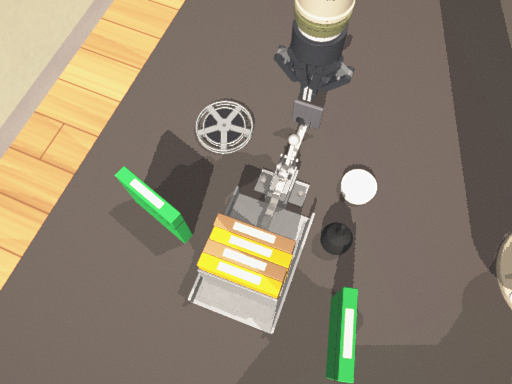

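The wrist view shows the lever tipped over towards the tab, with the ball at (264,128). I'll check it against the rest position (y -64, z 113) and measure the tab's inner face.

```bash
python3 -c "
from h import *
print('ball',rack(onz('wrist',264,128,.113)))
print('tab inner top edge',rack(onz('wrist',265,217,.1)),'outer top',rack(onz('wrist',265,253,.1)))
K,R,t=cam('side')
print(proj('side',O+RY*-.064+[0,0,.113]))
"
```

```text
ball [  3.73016375 -62.20533038 113.        ]
tab inner top edge [   4.50806891 -123.74912919  100.        ] outer top [   4.50631091 -150.96520028  100.        ]
[295.0235608  139.50616275]
```

The ball comes out at y -62 at z 113, so the pawl is over. Next: down between the ball and the tab's inner face, staying above the boss.

Emit:
{"op": "jog_arm", "data": {"plan": [[-0.25, 0, 0.6, 0, 0, 0, 1], [0, 0, 0.75, 0, 0, 0, 1], [0, 0, 0.75, 0, 0, 0, 1], [0, 0, 0.75, 0, 0, 0, 1], [0, 0, 0.75, 0, 0, 0, 1], [0, 0, 0.75, 0, 0, 0, 1], [0, 0, 0.75, 0, 0, 0, 1], [0, 0, 0.55, 0, 0, 0, 1], [0, 0, 0, 0, 0, 0, 1], [0, 0, 0, 0, 0, 0, 1]]}}

```text
time_s: 14.4
ee_pos: [0.5428, -0.0791, 0.1375]
tool_rot: [[-0.034, 0.999, -0.001], [0.999, 0.034, 0.001], [0.001, -0.001, -1.0]]
force: [-0.2, 0.4, 0.1]
gripper_width: 0.0003
```

```bash
python3 -c "
from h import *
state()
cv2.imwrite('pics/side6.png',cv2.resize(get_image('side')[60:260,150:400,::-1],None,fx=3,fy=3))"
```

```text
t 14.4 rack tcp [  -0.2 -121.2  137.5] tip z 64.9 F rack [-0.2  0.5  0.1] w 0.0003
turn(tool,units5deg) [-0.02 -0.01 -0.04]
```

View pics/side6.png

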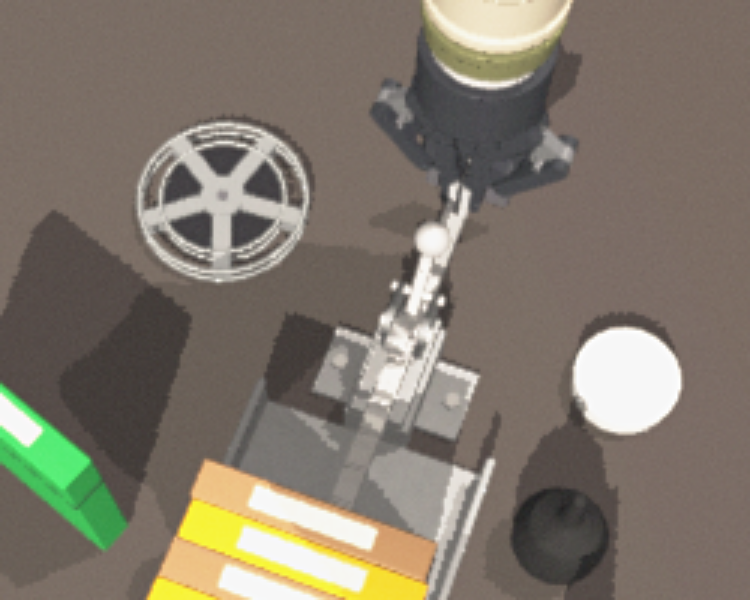

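The ball is at (432,240) in the crop, where the rest pose predicts it. I'll draw the bar out now, well short of the earliest possible stop.

Emit:
{"op": "jog_arm", "data": {"plan": [[-0.15, 0, 0, 0, 0, 0, 1], [-0.15, 0, 0, 0, 0, 0, 1], [-0.15, 0, 0, 0, 0, 0, 1], [-0.15, 0, 0, 0, 0, 0, 1], [-0.15, 0, 0, 0, 0, 0, 1], [-0.1, 0, 0, 0, 0, 0, 1], [-0.1, 0, 0, 0, 0, 0, 1], [-0.1, 0, 0, 0, 0, 0, 1]]}}

```text
time_s: 15.12
ee_pos: [0.5441, -0.1008, 0.1382]
tool_rot: [[-0.034, 0.999, 0.001], [0.999, 0.034, 0.001], [0.001, 0.001, -1.0]]
force: [0.4, 4.2, 3.1]
gripper_width: -0.0003
```

Emit:
{"op": "jog_arm", "data": {"plan": [[-0.12, 0, 0, 0, 0, 0, 1], [-0.12, 0, 0, 0, 0, 0, 1], [-0.12, 0, 0, 0, 0, 0, 1], [-0.12, 0, 0, 0, 0, 0, 1], [-0.12, 0, 0, 0, 0, 0, 1], [-0.12, 0, 0, 0, 0, 0, 1], [-0.12, 0, 0, 0, 0, 0, 1], [-0.12, 0, 0, 0, 0, 0, 1]]}}

```text
time_s: 15.78
ee_pos: [0.5448, -0.1206, 0.1379]
tool_rot: [[-0.033, 0.999, 0.0], [0.999, 0.033, -0.0], [-0.0, 0.0, -1.0]]
force: [1.9, 4.3, 2.8]
gripper_width: 0.0002
```

```bash
python3 -c "
from h import *
state()"
```

```text
t 15.78 rack tcp [   0.2 -162.7  137.9] tip z 65.3 F rack [2.  4.2 2.8] w 0.0002
turn(tool,units5deg) [ 0.01  0.   -0.06]
```

Emit:
{"op": "jog_arm", "data": {"plan": [[-0.12, 0, 0, 0, 0, 0, 1], [-0.12, 0, 0, 0, 0, 0, 1], [-0.12, 0, 0, 0, 0, 0, 1], [-0.12, 0, 0, 0, 0, 0, 1], [-0.12, 0, 0, 0, 0, 0, 1], [-0.12, 0, 0, 0, 0, 0, 1], [-0.12, 0, 0, 0, 0, 0, 1], [-0.12, 0, 0, 0, 0, 0, 1], [-0.06, 0, 0, 0, 0, 0, 1]]}}

```text
time_s: 16.53
ee_pos: [0.5453, -0.141, 0.1378]
tool_rot: [[-0.033, 0.999, 0.0], [0.999, 0.033, -0.0], [-0.0, 0.0, -1.0]]
force: [3.3, 4.2, 1.7]
gripper_width: -0.0
```

Emit:
{"op": "jog_arm", "data": {"plan": [[-0.05, 0, 0, 0, 0, 0, 1], [-0.05, 0, 0, 0, 0, 0, 1], [-0.05, 0, 0, 0, 0, 0, 1]]}}

```text
time_s: 16.78
ee_pos: [0.5453, -0.1437, 0.1378]
tool_rot: [[-0.033, 0.999, -0.0], [0.999, 0.033, 0.0], [0.0, -0.0, -1.0]]
force: [3.5, 4.5, 1.2]
gripper_width: 0.0
```

Emit:
{"op": "jog_arm", "data": {"plan": [[-0.05, 0, 0, 0, 0, 0, 1], [-0.05, 0, 0, 0, 0, 0, 1], [-0.05, 0, 0, 0, 0, 0, 1]]}}

```text
time_s: 17.03
ee_pos: [0.5455, -0.1466, 0.1378]
tool_rot: [[-0.033, 0.999, 0.0], [0.999, 0.033, 0.0], [0.0, 0.0, -1.0]]
force: [1.6, 3.8, 1.6]
gripper_width: -0.0001
```

Emit:
{"op": "jog_arm", "data": {"plan": [[-0.05, 0, 0, 0, 0, 0, 1], [-0.05, 0, 0, 0, 0, 0, 1], [-0.05, 0, 0, 0, 0, 0, 1]]}}

```text
time_s: 17.28
ee_pos: [0.5456, -0.1496, 0.1378]
tool_rot: [[-0.033, 0.999, 0.0], [0.999, 0.033, 0.0], [0.0, 0.0, -1.0]]
force: [2.1, 4.5, 1.7]
gripper_width: 0.0
```

Still sliding at about 4 N, with the joint near 44 mm. I'll keep going 3 mm at a time.

Emit:
{"op": "jog_arm", "data": {"plan": [[-0.05, 0, 0, 0, 0, 0, 1], [-0.05, 0, 0, 0, 0, 0, 1], [-0.05, 0, 0, 0, 0, 0, 1]]}}

```text
time_s: 17.53
ee_pos: [0.5456, -0.1526, 0.1378]
tool_rot: [[-0.033, 0.999, -0.0], [0.999, 0.033, 0.0], [0.0, -0.0, -1.0]]
force: [2.8, 3.7, 1.3]
gripper_width: 0.0001
```

Emit:
{"op": "jog_arm", "data": {"plan": [[-0.05, 0, 0, 0, 0, 0, 1], [-0.05, 0, 0, 0, 0, 0, 1], [-0.05, 0, 0, 0, 0, 0, 1]]}}

```text
time_s: 17.78
ee_pos: [0.5457, -0.1556, 0.1378]
tool_rot: [[-0.033, 0.999, -0.0], [0.999, 0.033, 0.0], [0.0, -0.0, -1.0]]
force: [2.3, 3.7, 0.4]
gripper_width: -0.0003
```

Emit:
{"op": "jog_arm", "data": {"plan": [[-0.05, 0, 0, 0, 0, 0, 1], [-0.05, 0, 0, 0, 0, 0, 1], [-0.05, 0, 0, 0, 0, 0, 1]]}}

```text
time_s: 18.03
ee_pos: [0.5458, -0.1586, 0.1378]
tool_rot: [[-0.033, 0.999, -0.0], [0.999, 0.033, 0.0], [0.0, -0.0, -1.0]]
force: [2.5, 4.8, 0.6]
gripper_width: 0.0002
```

Emit:
{"op": "jog_arm", "data": {"plan": [[-0.05, 0, 0, 0, 0, 0, 1], [-0.05, 0, 0, 0, 0, 0, 1], [-0.05, 0, 0, 0, 0, 0, 1]]}}

```text
time_s: 18.28
ee_pos: [0.5459, -0.1616, 0.1378]
tool_rot: [[-0.034, 0.999, -0.0], [0.999, 0.034, 0.0], [0.0, -0.0, -1.0]]
force: [3.2, 3.7, 0.9]
gripper_width: 0.0002
```

Emit:
{"op": "jog_arm", "data": {"plan": [[-0.05, 0, 0, 0, 0, 0, 1], [-0.05, 0, 0, 0, 0, 0, 1]]}}

```text
time_s: 18.45
ee_pos: [0.5459, -0.1623, 0.1378]
tool_rot: [[-0.034, 0.999, 0.0], [0.999, 0.034, 0.003], [0.003, 0.0, -1.0]]
force: [2.3, 12.0, 3.9]
gripper_width: 0.0002
```

Emit:
{"op": "jog_arm", "data": {"plan": [[-0.05, 0, 0, 0, 0, 0, 1], [-0.05, 0, 0, 0, 0, 0, 1]]}}

```text
time_s: 18.62
ee_pos: [0.5459, -0.1626, 0.1378]
tool_rot: [[-0.036, 0.999, 0.0], [0.999, 0.036, 0.007], [0.007, 0.0, -1.0]]
force: [4.0, 18.3, 4.7]
gripper_width: -0.0002
```

The stop is felt: force rose from 4 to 18 N with the joint near 56 mm. I'll back off and lift away.

Emit:
{"op": "jog_arm", "data": {"plan": [[0, 0, 0, 0, 0, 0, 1], [0.1, 0, 0, 0, 0, 0, 1], [0.4, 0, 0, 0, 0, 0, 1], [0.4, 0, 0, 0, 0, 0, 1], [0, 0, 0, 0, 0, 0, 1], [0, 0, -0.8, 0, 0, 0, 1], [0, 0, -0.9, 0, 0, 0, 1], [0, 0, -0.9, 0, 0, 0, 1], [0, 0, -0.9, 0, 0, 0, 1], [0, 0, -0.9, 0, 0, 0, 1], [0, 0, -0.9, 0, 0, 0, 1], [0, 0, 0, 0, 0, 0, 1], [0, 0, 0, 0, 0, 0, 1]]}}

```text
time_s: 19.7
ee_pos: [0.5458, -0.1483, 0.2446]
tool_rot: [[-0.033, 0.999, 0.002], [0.999, 0.033, -0.002], [-0.002, 0.001, -1.0]]
force: [-0.8, 0.8, 0.7]
gripper_width: -0.0001
```

```bash
python3 -c "
from h import *
state()
for n in ['side','wrist']: cv2.imwrite(f'pics/{n}7.png',get_image(n)[:,:,::-1])"
```

```text
t 19.7 rack tcp [ 2.000e-01 -1.904e+02  2.446e+02] tip z 172.0 F rack [-0.7  0.8  0.7] w -0.0001
turn(tool,units5deg) [ 0.02  0.02 -0.06]
```

View pics/wrist7.png

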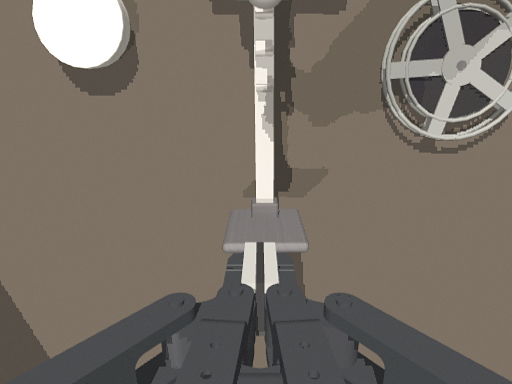

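View pics/side7.png

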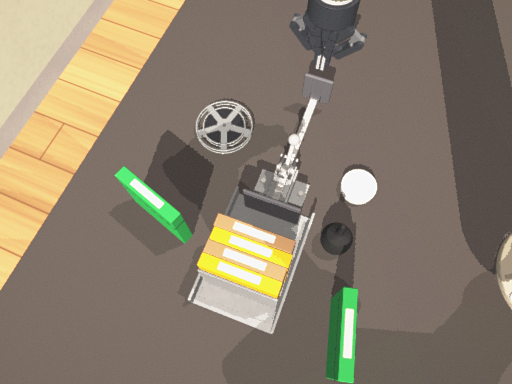

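In the side view the tab is drawn out to (319,87), the plate stands off the boxes at about (272,205), and the ball is still over at (294,140), where the rest pose predicts it. The boxes, reel, can and blower look unchanged, and the tool is clear. I'm handing in.

```bash
python3 -c "
from rig import sign_off
print(sign_off())"
```

```text
the job is handed in; nothing more can be done
None
```

The job is done and handed in at 19.7 s of the 48 s; the hand-in reported no verdict.

- **Easing in:** I pushed the bar in about 6 mm, until the boxes stopped the plate. The push peaked at about 21 N, including about 4 N of bar friction.
- **Pawl:** I pushed the ball over with readings of about 1 N. Afterwards the wrist view put the ball at y -62 mm, against -64 mm for the rest position.
- **Drawing out:** The bar slid at about 4 N, and the stop was felt at about 56 mm. I bore on it with about 18 N of pull before backing off and lifting clear.

In the last side picture, the ball was still over at (294,140) against a predicted (295,139.5). The plate stood clear of the boxes, all four boxes were upright, and the reel, blower and film can looked unmoved. The box, reel, blower and can positions were judged by eye only. No check failed, though the measured rack width (155 mm against 158) and one tab-edge reading (7 mm off) didn't agree exactly with the sizes given.

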